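# Find the lock block of a stop bar by touch and press its key home

### The job

Lock the sectional stop bar on the bench: with the fingers shut, rest a fingertip on the red block at the end of the bar's top edge and slide it lightly along the edge, over the long block next to the red one and onwards, until you find the hidden notch, then press the key inside the notch fully home and move clear. Don't ram the bar, and pick up nothing: the metal blank, the green clamp and the brass piece on the plate stay where they lie.

Things in the scene. Friction and masses are not known exactly. Their poses are not given: they have to be found in the camera images.
- bar: Steel stop bar on a grey plate, fixed to the bench. Plate 240 (x -90 to +150) by 330 mm (y), 15 mm thick. The bar stands on it along the body's y axis at x = 0: y +145 to -145 mm, 24 mm wide, flat top edge 60 mm above the bench. Origin: on the bench under the bar's middle; z up. From +y to -y: red start block, long plain block, five 34 mm blocks, plain end block (y -115 to -145).
- row_mid (a point): Middle of the row of five dark 34 mm blocks, on the line of the bar's top edge; the block centres lie at y = 38, 4, -30, -64, -98 mm in the bar's frame (this point: -30). All have a bright steel inlay and look alike from above, but one, different each time, is the lock block: the edge there has a notch, 34 mm along the bar, open across its full width. The others are level with the edge.
- start: The red block at the +y end of the bar, 40 mm along the bar (y) by 24 mm by 45 mm high; origin at the centre of its underside, on the plate, so its top is 45 mm above the origin. Fixed.
- lead: The long plain dark block next to the red one, 50 mm along the bar (y) by 24 mm by 45 mm high; origin at the centre of its underside, on the plate. Its top is level with the red block's. Fixed.
- edge_start (a point): Point on the bar's top edge (middle of its width) at the outer end of the red block.
- edge_finish (a point): Point on the bar's top edge (middle of its width) at the opposite end of the bar.
- key (a joint): How far the key in the notch is pressed down, m: 0 to 0.001 at the start, 0.006 fully home. The key is 31 mm along the bar by 14 mm across; its top lies 5 to 6 mm below the bar's edge at the start, and 11 mm below it, flush with the seat around it, when home. It resists with about 6 N of friction, stays where it is left, and stops solidly when home.
- blank: Loose aluminium sheet blank, 80 by 110 by 4 mm, lying flat on the plate on the +x side of the bar; origin at the centre of its underside.
- clamp: Loose green G-clamp, about 80 by 110 mm and 18 mm high, lying flat on the plate on the +x side of the bar; origin on its underside, near its middle.
- stock: Loose brass round piece, 25 mm diameter, 35 mm high, standing upright on the plate on the -x (robot) side of the bar; origin at the centre of its underside.
Not all that is in view belongs to the job. There is more than one size of the blank; the job needs the smallest. Of the things that look like the stock, the largest one is meant.

How it is judged:
On the way, in this order (a step that is already met when the one before it is completed fails the run):
1. the fingers touch the red start block, the key not yet pressed (contact force between the fingers and start above 0.3 N and value of joint key below 0.002 m), for 0.1 s.
2. the fingertip has slid off the red block and touches the long block next to it, the key not yet pressed (contact force between the fingers and lead above 0.3 N and contact force between the fingers and start below 0.05 N and value of joint key below 0.002 m), for 0.1 s.
3. the key is pressed home in the notch by the fingers (value of joint key above 0.0052 m and contact force between the fingers and anything else above 1 N), for 0.1 s.
At the end, for the whole second after the job is handed in: The key is pressed in at least 5.2 mm of its 6 mm and stays there; the blank, clamp and brass piece are at rest within 20 mm of where they lay (value of joint key above 0.0052 m and distance of each of blank, clamp, stock from where it was at the start of the episode below 0.02 m and linear speed of each of blank, clamp, stock below 0.02 m/s); the robot touches nothing.
It fails at once if the sheet blank was shifted more than 20 mm, lifted or carried (distance of blank from where it was at the start of the episode above 0.02 m).
It fails at once if the green clamp was shifted more than 20 mm, lifted or carried (distance of clamp from where it was at the start of the episode above 0.02 m).
It fails at once if the brass piece was shifted more than 20 mm, lifted or carried (distance of stock from where it was at the start of the episode above 0.02 m).
It fails at once if the brass piece was knocked over (angle between stock's own z axis and vertical above 0.5 rad).
It fails at once if the bar was rammed: more than 60 N from the fingers (contact force between the fingers and anything else above 60 N).
It also fails if it takes over 67 s, if anything falls off the work surface, if the arm or the gripper's body presses on something with over 40 N, if the wrist force passes 120 N, or if a joint passes its speed limit or range.

### The arm

A 7-joint arm with a two-finger parallel gripper is mounted at the origin on the work surface. World frame = base frame: x ahead of the robot, y to its left, z up, the work surface at z = 0. Lengths are in m, angles in rad, forces in N, time in s.
With the tool pointing down it reaches from about 0.425 to 1.025 m from the base axis. Payload 9.4 kg.
Tool frame: the origin (TCP) lies midway between the tips of the shut fingers; the grasp point (between the pads) lies 19 mm behind it; z points along the fingers, y is the direction in which the jaws open and shut (so a half turn about z gives the same grasp; the last joint's range is limited). The gripper opens to 93 mm and grips with 3 to 60 N. Pads are 15 mm wide; open, the fingers measure 128 mm over their backs; the gripper's body (75 mm by 188 mm) begins 65 mm behind the grasp point.
Start: joints at [-1.335, 0.599, -0.003, 1.599, 0.002, 0.943, -0.08], TCP at [0.223, 0.69, 0.219] pointing down, gripper open.
Joint ranges: [-2.57, 2.57], [-0.35, 1.97], [-1.29, 1.29], [0.11, 2.56], [-1.05, 4.19], [0.11, 1.86], [-2.63, 2.63]. Speed limits (rad/s): [2.22, 2.22, 3.01, 3.01, 3.14, 3.14, 3.14].

### API

Orientations are given as a unit quaternion [x, y, z, w].
In Python, from station import env gives the robot as it stands.
- The arm moves only by the tool send_rows, never from a script. Its argument "motion" is a list of rows, each a list of 3 entries, a list of its own where there are three numbers: the turn, a rotation vector about the tool's x, y, z in degrees, then the shift along the tool's x, y, z in mm, then the finger opening in mm, from 0 to 93. A call has 1 to 20 rows; each row shifts and turns the commanded pose from where the row before left it, along the tool's axes as they then stand; what a row does not reach is not made up. A row lasts 1/8 s, in which the tool goes at most 62.5 mm and 10.7 degrees, less where a joint would pass 70% of its speed; a pose out of reach is approached as far as the arm can. A call is refused whole if a number of a shift passes 62.5 or a number of a turn 10.7, either way. A call with a gripper value outside its range is refused whole. The fingers move at their own pace and stop on an object; "force" is the grip in N (left out, the last holds). Time passes only in rows, so rows that do not move let the fingers close. It gives the time, the measured TCP pose, the force and the opening at its end, in the units of the state.
- env.sense(): the state, without advancing time (a new reading comes with each control period).
- env.capture(name): name is "side" or "top" or "wrist"; returns a dict with "image" (400x640x3 uint8, red, green, blue), "depth" (400x640 float32, m along the optical axis (not along the pixel's ray), 0 where there is no reading), "camera_matrix" (3x3 intrinsics, pixels), "T" (4x4, takes a point from camera to world coordinates); the wrist camera has in their place "mount" (4x4, takes a point from camera to tool coordinates, whose origin is the TCP and whose axes are the flange's). Camera axes: x right, y down, z forward; pixel columns grow to the right and rows downward; lengths in m; the calibration is good to about 2 mm. A picture is of the moment at which its call begins: read the wrist's pose just before it.
- env.close_job(): hands the job in, once; it reports no verdict.
Trained networks look in a picture, given as the dict that the camera call returned (one of the last four; its "shot" number tells which), for a name from the list of things; names that differ only in an ending like _2 or _b are one class to them, and where a whole thing is asked for, a point or a joint stands for the part that bears it (a point fixed in the world has none). Each returns a list of dicts, best first, with "conf" (0 to 1); they miss things now and then, are a little off and sometimes report something else, mostly with a low value. They report only what shows in the picture. A call takes as long as a camera call. They do not tell look-alikes from the thing itself.
- env.silhouettes(name, picture): "mask" (400x640 bool, what is visible of it) and "bbox" ([centre column, centre row, width, height] in pixels, round what is visible of it).
- env.pinpoint(name, picture): "point" ([row, column] in pixels: a listed point, or the origin of a listed thing).
The state is a dict: "clock": time; "q": joint angles; "dq": joint speeds; "tau": joint torques, N m; "tool_pos": TCP position; "ee_rot": TCP orientation; "wrist_force": force on the tool from outside, world axes, zero at the start; "torque": the same for the moment, N m; "gripper_width": finger opening in m.
Only numpy, scipy, OpenCV 4.12 (cv2) and the standard library are available. Lean on these libraries where they do the work, as an engineer would, in place of code of your own. Each camera call takes 0.05 s, during which the arm holds its last target.

## Working session

There is one attempt and no reset: what is moved stays moved. The work goes in short steps, Python scripts to look and compute and a tool call to move; the robot and the scene stay as the last step left them, time stands still between calls to the robot, and variables do not carry over. Pictures are saved under pics/ and viewed, and the job is handed in when it is done.

Besides the shell and the picture viewer there is one more tool, called after "Emit:" in YAML: its name, and indented under it one key for each argument. send_rows: Moves the arm, as the interface text tells. Its arguments: {"type":"object","properties":{"motion":{"type":"array"},"force":{"type":"number"}},"required":["motion"]}

```bash
mkdir -p pics; ls; python3 - <<'E'
from station import env
import cv2,numpy as np,pickle
s=env.sense();print({k:np.round(v,3) for k,v in s.items()})
D={}
for n in ["top","side"]:
    p=env.capture(n);D[n]=p
    cv2.imwrite(f"pics/{n}0.png",p["image"][:,:,::-1])
    K=p["camera_matrix"];T=p["T"];d=p["depth"]
    print(n,K.round(1).tolist(),T.round(3).tolist())
    for nm in ["start","lead","row_mid","edge_start","edge_finish","bar","stock","blank","clamp","key"]:
        try:r=env.pinpoint(nm,p)
        except Exception as e: print(nm,e);continue
        for x in r[:3]:
            v,u=x["point"];iv,iu=int(round(v)),int(round(u))
            z=d[min(max(iv,0),399),min(max(iu,0),639)]
            w=T@np.r_[z*(np.linalg.inv(K)@[u,v,1]),1]
            print(nm,round(x["conf"],2),[round(v),round(u)],w[:3].round(3))
pickle.dump(D,open("d0.pkl","wb"))
E
```

```text
pics
{'clock': np.float64(0.0), 'q': array([-1.335,  0.6  , -0.003,  1.6  ,  0.002,  0.943, -0.08 ]), 'dq': array([-0.   ,  0.001, -0.   ,  0.   , -0.   , -0.   , -0.001]), 'tau': array([-1.0000e-03, -7.6506e+01,  1.4980e+00, -2.5235e+01, -5.2000e-02,
        1.7000e-02,  0.0000e+00]), 'tool_pos': array([0.223, 0.689, 0.218]), 'ee_rot': array([ 0.156,  0.988, -0.001, -0.   ]), 'wrist_force': array([1.21 , 0.043, 0.608]), 'torque': array([0.044, 0.027, 0.027]), 'gripper_width': np.float64(0.093)}
top [[465.9, 0.0, 311.0], [0.0, 465.9, 199.0], [0.0, 0.0, 1.0]] [[-0.075, -0.975, 0.21, 0.312], [-0.997, 0.074, -0.015, 0.068], [-0.001, -0.211, -0.977, 0.88], [0.0, 0.0, 0.0, 1.0]]
start 0.83 [194, 282] [0.501 0.108 0.058]
lead 0.85 [186, 302] [0.513 0.07  0.059]
row_mid 0.6 [167, 363] [ 0.541 -0.043  0.06 ]
edge_start 0.61 [193, 269] [0.515 0.134 0.014]
edge_finish 0.81 [145, 418] [ 0.574 -0.148  0.06 ]
bar 0.6 [180, 342] [ 0.526 -0.005  0.035]
stock 0.58 [209, 324] [0.47  0.033 0.051]
stock 0.44 [266, 315] [0.37  0.058 0.026]
stock 0.44 [271, 287] [0.365 0.109 0.027]
blank 0.94 [202, 184] 
[... 368 characters left out ...]
7, -0.738, -0.675, 0.574], [0.0, 0.0, 0.0, 1.0]]
start 0.89 [232, 302] [0.498 0.125 0.03 ]
row_mid 0.63 [166, 333] [ 0.545 -0.034  0.062]
edge_start 0.9 [221, 297] [0.508 0.127 0.055]
edge_start 0.62 [136, 353] [ 0.62 -0.23 -0.  ]
edge_finish 0.6 [135, 351] [ 0.627 -0.231 -0.001]
bar 0.92 [195, 326] [0.513 0.034 0.048]
stock 0.73 [254, 380] [0.368 0.064 0.008]
stock 0.6 [216, 346] [0.46  0.04  0.027]
stock 0.52 [273, 371] [0.355 0.115 0.015]
blank 0.94 [380, 347] [0.289 0.284 0.005]
blank 0.77 [205, 282] [0.188 0.5   0.574]
blank 0.7 [306, 227] [0.507 0.306 0.006]
clamp 0.6 [160, 312] [ 0.614 -0.053  0.033]
key it knows: bar, blank, clamp, edge_finish, edge_start, lead, row_mid, start, stock
```

```bash
python3 - <<'E'
import cv2,pickle,numpy as np
D=pickle.load(open("d0.pkl","rb"))
a=D["top"]["image"][80:330,150:480,::-1];cv2.imwrite("pics/topc.png",cv2.resize(a,(790,598)))
p=D["top"];K=p["camera_matrix"];T=p["T"];d=p["depth"]
v,u=np.mgrid[:400,:640]
P=np.stack([(u-K[0,2])/K[0,0]*d,(v-K[1,2])/K[1,1]*d,d],-1)@T[:3,:3].T+T[:3,3]
np.save("P.npy",P)
m=(P[...,2]>.052)&(P[...,2]<.068)&(P[...,0]>.44)&(P[...,0]<.63)&(P[...,1]>-.2)&(P[...,1]<.2)&(d>0)
n,l,st,c=cv2.connectedComponentsWithStats(m.astype(np.uint8));print(st,c.round())
k=1+np.argmax(st[1:,4]);q=P[l==k]
r=cv2.minAreaRect((q[:,:2]*1000).astype(np.float32));print(r,cv2.boxPoints(r).round(1),np.median(q[:,2]))
E
```

```text
[[     0      0    640    400 254001]
 [   268    141    154     59   1994]
 [   341    166      1      1      1]
 [   322    205      1      1      1]
 [   319    206      2      1      2]
 [   322    213      1      1      1]] [[319. 200.]
 [344. 170.]
 [341. 166.]
 [322. 205.]
 [320. 206.]
 [322. 213.]]
((538.7518920898438, -10.476165771484375), (25.345251083374023, 289.4142150878906), 13.17048454284668) [[ 493.4  127.5]
 [ 559.4 -154.3]
 [ 584.1 -148.5]
 [ 518.1  133.3]] 0.059320956281750326
```

View pics/topc.png

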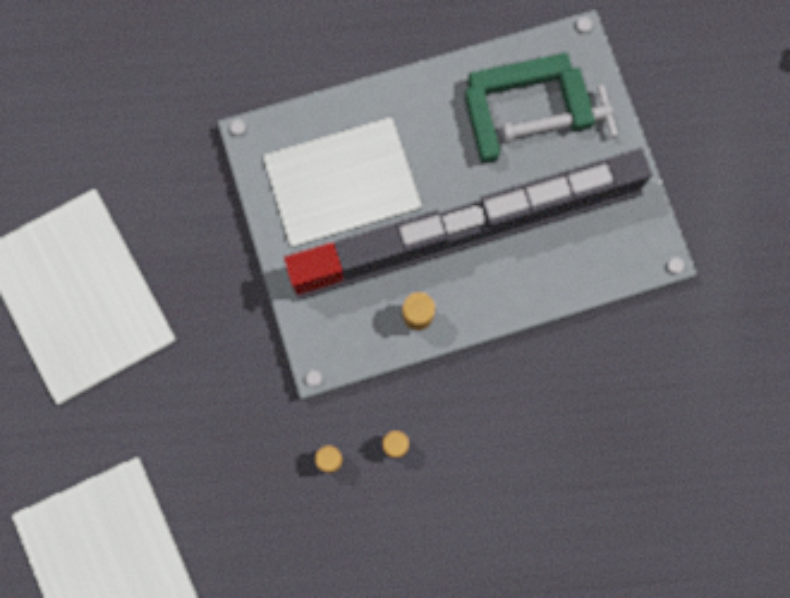

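View pics/side0.png

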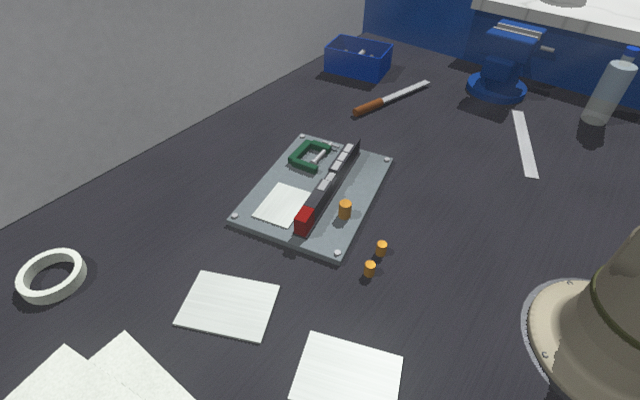

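The crop shows the red block at (315,265), the plain block beside it, five inlays from (422,230) to (592,180), the brass piece at (419,310), the blank at (340,180) and the clamp at (540,100), all on the plate.

Look-alikes:
- Two smaller brass pieces at (329,459) and (396,444), off the plate.
- Two larger blanks at (85,295) and (105,530), off the plate.

The second inlay at (463,218) looks offset, so I'll check the depth profile along the edge.

```bash
python3 - <<'E'
import numpy as np
P=np.load("P.npy").reshape(-1,3)*1000
for a in [13.17]:
    t=np.radians(a);c=np.array([538.75,-10.5])
    ex=np.array([np.cos(t),np.sin(t)]);ey=np.array([-np.sin(t),np.cos(t)])
    q=P[:,:2]-c;bx=q@ex;by=q@ey
    for y in range(-150,155,8):
        s=(abs(by-y)<4)&(P[:,2]>48)&(abs(bx)<25)
        s2=s&(abs(bx)<8)
        if s2.sum(): print(y,s.sum(),"xr",bx[s].min().round(1),bx[s].max().round(1),"z",P[s2,2].mean().round(1))
E
```

```text
-142 49 xr -11.9 11.0 z 59.1
-134 59 xr -12.4 12.7 z 59.4
-126 59 xr -12.1 12.1 z 59.5
-118 58 xr -12.2 12.2 z 59.6
-110 62 xr -12.0 12.0 z 59.8
-102 62 xr -12.0 11.9 z 59.5
-94 56 xr -11.8 12.1 z 59.8
-86 61 xr -12.6 12.2 z 59.9
-78 58 xr -12.0 12.0 z 59.3
-70 59 xr -12.2 12.1 z 59.9
-62 63 xr -12.7 11.9 z 59.3
-54 59 xr -12.0 11.7 z 59.7
-46 63 xr -12.2 11.3 z 59.4
-38 57 xr -11.8 12.0 z 59.3
-30 62 xr -12.2 11.1 z 59.8
-22 60 xr -12.2 12.4 z 59.7
-14 62 xr -12.3 12.7 z 56.7
-6 48 xr -11.4 11.2 z 53.7
2 48 xr -12.1 11.6 z 53.9
10 47 xr -11.3 10.8 z 53.9
18 43 xr -11.7 11.9 z 54.1
26 63 xr -12.2 11.9 z 59.5
34 59 xr -12.2 11.8 z 59.9
42 61 xr -12.3 11.8 z 60.0
50 65 xr -12.3 12.2 z 59.9
58 59 xr -12.3 11.7 z 59.4
66 61 xr -11.8 11.9 z 59.5
74 63 xr -12.4 11.3 z 59.2
82 62 xr -12.2 12.3 z 59.8
90 62 xr -12.1 11.8 z 59.8
98 63 xr -12.2 11.7 z 59.5
106 62 xr -12.2 12.0 z 59.2
114 64 xr -12.0 12.0 z 59.5
122 63 xr -12.1 11.9 z 59.6
130 61 xr -12.0 11.7 z 59.7
138 63 xr -12.2 12.0 z 59.7
146 22 xr -12.2 10.8 z 58.9
```

```bash
cat > h.py <<'E'
import numpy as np
from scipy.spatial.transform import Rotation as R
t=np.radians(13.17);c=np.array([538.75,-10.5])
ex=np.array([np.cos(t),np.sin(t)]);ey=np.array([-np.sin(t),np.cos(t)])
Rt=R.from_matrix(np.array([[ey[0],ex[0],0],[ey[1],ex[1],0],[0,0,-1]]))
def state():
    from station import env
    s=env.sense();p=s["tool_pos"]*1000;r=R.from_quat(s["ee_rot"])
    q=p[:2]-c
    print("t",round(float(s["clock"]),2),"bar x %.1f y %.1f z %.1f"%(q@ex,q@ey,p[2]),"F",s["wrist_force"].round(2),"rot err(tool,deg)",(r.inv()*Rt).as_rotvec(degrees=True).round(2),"w",s["gripper_width"].round(4))
    return s,p,r
E
python3 - <<'E'
from h import *
s,p,r=state()
print(Rt.as_matrix().round(3), np.linalg.det(Rt.as_matrix()))
g=np.r_[c+125*ey,130];n=14
w=(r.inv()*Rt).as_rotvec()
for first in (0,1):
    A=sum((r*R.from_rotvec(w*(k+first)/n)).as_matrix() for k in range(n))
    print(np.linalg.solve(A,g-p),np.degrees(w)/n)
E
```

```text
Traceback (most recent call last):
  File "h.py", line 10, in state
    print("t",round(float(s["clock"]),2),"bar x %.1f y %.1f z %.1f"%(q@ex,q@ey,p[2]),"F",s["wrist_force"].round(2),"rot err(tool,deg)",(r.inv()*Rt).as_rotvec(degrees=True).round(2),"w",s["gripper_width"].round(4))
                                                                                                                                                                                         ^^^^^^^^^^^^^^^^^^^^^^^^
AttributeError: 'float' object has no attribute 'round'
```

```bash
sed -i 's/s\["gripper_width"\].round(4)/round(float(s["gripper_width"]),4)/' h.py
python3 - <<'E'
from h import *
s,p,r=state()
g=np.r_[c+125*ey,130];n=14
w=(r.inv()*Rt).as_rotvec()
for first in (0,1):
    A=sum((r*R.from_rotvec(w*(k+first)/n)).as_matrix() for k in range(n))
    print(np.linalg.solve(A,g-p),np.degrees(w)/n)
E
```

```text
t 1.0 bar x -147.8 y 753.8 z 218.6 F [-0.38  0.31  0.05] rot err(tool,deg) [ 0.    0.   58.91] w 0.0928
[-45.77701442 -15.1690013    6.33163634] [1.67535431e-04 8.77202481e-05 4.20794240e+00]
[-46.76667042 -11.769137     6.33160486] [1.67535431e-04 8.77202481e-05 4.20794240e+00]
```

Emit:
send_rows:
  motion:
    - [[0,0,4.2],[-46,-13.5,6],0]
    - [[0,0,4.2],[-46,-13.5,6],0]
    - [[0,0,4.2],[-46,-13.5,6],0]
    - [[0,0,4.2],[-46,-13.5,6],0]
    - [[0,0,4.2],[-46,-13.5,6],0]
    - [[0,0,4.2],[-46,-13.5,6],0]
    - [[0,0,4.2],[-46,-13.5,6],0]
    - [[0,0,4.2],[-46,-13.5,6],0]
    - [[0,0,4.2],[-46,-13.5,6],0]
    - [[0,0,4.2],[-46,-13.5,6],0]
    - [[0,0,4.2],[-46,-13.5,6],0]
    - [[0,0,4.2],[-46,-13.5,6],0]
    - [[0,0,4.2],[-46,-13.5,6],0]
    - [[0,0,4.2],[-46,-13.5,6],0]
    - [[0,0,0],[0,0,0],0]
    - [[0,0,0],[0,0,0],0]
  force: 20

```text
clock: 3.0
tool_pos: [0.5291, 0.1257, 0.1348]
ee_rot: [0.62, 0.784, 0.0, -0.0]
wrist_force: [-0.1, -0.1, -0.2]
gripper_width: 0.0004
```

```bash
python3 - <<'E'
from h import *
import cv2
from station import env
state();p=env.capture("top");cv2.imwrite("pics/top1.png",cv2.resize(p["image"][80:330,150:480,::-1],(790,598)))
p=env.capture("wrist");cv2.imwrite("pics/wrist1.png",p["image"][:,:,::-1]);np.savez("w1",**{k:p[k] for k in("depth","camera_matrix","mount")}, )
E
```

```text
t 3.0 bar x 21.6 y 134.9 z 134.8 F [-0.07 -0.09 -0.25] rot err(tool,deg) [ 0.03 -0.03  0.15] w 0.0004
```

View pics/wrist1.png

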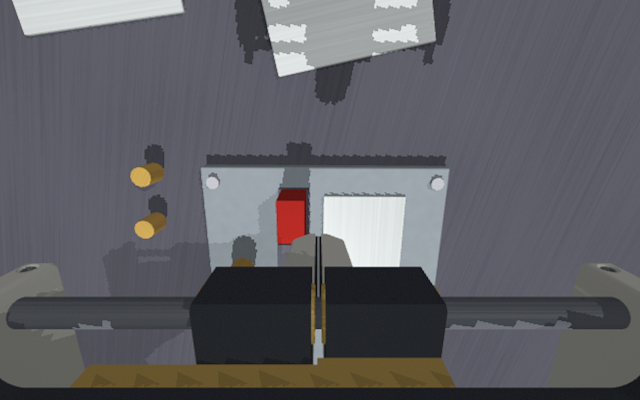

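View pics/top1.png

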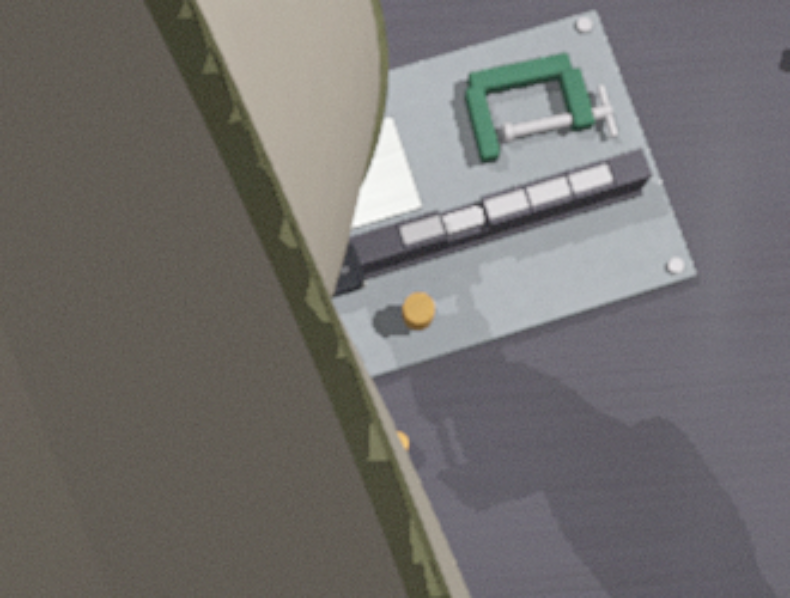

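The wrist view shows the red block at (291,217), parallel to the tool, with the shut fingers at (318,240). That is about 22 mm to the +x side, which agrees with the measured pose. I'll centre over the block and go down.

Emit:
send_rows:
  motion:
    - [[0,0,0],[-7,-11,10],0]
    - [[0,0,0],[-6,-11,20],0]
    - [[0,0,0],[0,0,20],0]
    - [[0,0,0],[0,0,14],0]
    - [[0,0,0],[0,0,4],0]
    - [[0,0,0],[0,0,2],0]
    - [[0,0,0],[0,0,0],0]
    - [[0,0,0],[0,0,0],0]

```text
clock: 4.1
tool_pos: [0.5106, 0.1074, 0.0651]
ee_rot: [0.621, 0.784, 0.0, 0.0]
wrist_force: [0.6, 0.1, -0.5]
gripper_width: 0.0001
```

```bash
python3 -c "
from h import *
state()"
```

```text
t 4.1 bar x -0.5 y 121.2 z 65.1 F [ 0.6   0.09 -0.51] rot err(tool,deg) [ 0.05 -0.    0.12] w 0.0001
```

Emit:
send_rows:
  motion:
    - [[0,0,0],[0,0,1],0]
    - [[0,0,0],[0,0,1],0]
    - [[0,0,0],[0,0,1],0]
    - [[0,0,0],[0,0,1],0]
    - [[0,0,0],[0,0,1],0]
    - [[0,0,0],[0,0,0],0]

```text
clock: 4.85
tool_pos: [0.5104, 0.1073, 0.0603]
ee_rot: [0.621, 0.784, 0.0, 0.0]
wrist_force: [-2.4, -0.0, 12.1]
gripper_width: 0.0005
```

Emit:
send_rows:
  motion:
    - [[0,0,0],[0,0,-0.2],0]
    - [[0,0,0],[0,0,0],0]

```text
clock: 5.1
tool_pos: [0.5104, 0.1072, 0.0603]
ee_rot: [0.621, 0.784, 0.0, 0.0]
wrist_force: [-1.2, 0.2, 8.4]
gripper_width: 0.0004
```

Emit:
send_rows:
  motion:
    - [[0,0,0],[-3,0,0],0]
    - [[0,0,0],[-5,0,0],0]
    - [[0,0,0],[-5,0,0],0]
    - [[0,0,0],[-5,0,0],0]
    - [[0,0,0],[-5,0,0],0]

```text
clock: 5.72
tool_pos: [0.5157, 0.0867, 0.0603]
ee_rot: [0.62, 0.785, 0.001, -0.0]
wrist_force: [-2.2, 6.8, 8.4]
gripper_width: 0.0004
```

```bash
python3 -c "
from h import *
state()"
```

```text
t 5.72 bar x -0.2 y 99.9 z 60.3 F [-2.24  6.83  8.37] rot err(tool,deg) [ 0.05 -0.11  0.22] w 0.0004
```

Emit:
send_rows:
  motion:
    - [[0,0,0],[-5,0,-0.1],0]
    - [[0,0,0],[-5,0,0],0]
    - [[0,0,0],[-5,0,0],0]
    - [[0,0,0],[-5,0,0],0]
    - [[0,0,0],[-5,0,0],0]
    - [[0,0,0],[-5,0,0],0]
    - [[0,0,0],[0,0,0],0]

```text
clock: 6.6
tool_pos: [0.5228, 0.0564, 0.0604]
ee_rot: [0.62, 0.784, 0.001, -0.0]
wrist_force: [-0.6, 2.1, 7.3]
gripper_width: 0.0005
```

```bash
python3 -c "
from h import *
state()"
```

```text
t 6.6 bar x -0.3 y 68.8 z 60.4 F [-0.56  2.06  7.31] rot err(tool,deg) [ 0.05 -0.05  0.14] w 0.0005
```

Emit:
send_rows:
  motion:
    - [[0,0,0],[-5,0,0],0]
    - [[0,0,0],[-5,0,0],0]
    - [[0,0,0],[-5,0,0],0]
    - [[0,0,0],[-5,0,0],0]
    - [[0,0,0],[-5,0,0],0]
    - [[0,0,0],[-5,0,0],0]
    - [[0,0,0],[-5,0,0],0]
    - [[0,0,0],[-5,0,0],0]
    - [[0,0,0],[-4,0,0],0]
    - [[0,0,0],[0,0,0],0]

```text
clock: 7.85
tool_pos: [0.5328, 0.0138, 0.0603]
ee_rot: [0.62, 0.784, 0.001, -0.0]
wrist_force: [-1.2, 3.7, 6.6]
gripper_width: 0.0008
```

Emit:
send_rows:
  motion:
    - [[0,0,0],[-5,0,0],0]
    - [[0,0,0],[-5,0,0],0]
    - [[0,0,0],[-5,0,0],0]
    - [[0,0,0],[-5,0,0],0]
    - [[0,0,0],[0,0,0],0]
    - [[0,0,0],[0,0,0],0]

```text
clock: 8.6
tool_pos: [0.5372, -0.0067, 0.0598]
ee_rot: [0.621, 0.784, -0.0, -0.0]
wrist_force: [0.1, -0.2, -0.0]
gripper_width: 0.0006
```

```bash
python3 -c "
from h import *
state()"
```

```text
t 8.6 bar x -0.7 y 4.1 z 59.8 F [ 0.09 -0.25 -0.05] rot err(tool,deg) [-0.01  0.    0.09] w 0.0006
```

The force dropped to zero and the tip sank at y = 4.1, so the notch is here. This matches the depth profile. Now I'll press.

Emit:
send_rows:
  motion:
    - [[0,0,0],[0,0,2],0]
    - [[0,0,0],[0,0,2],0]
    - [[0,0,0],[0,0,1],0]
    - [[0,0,0],[0,0,1],0]
    - [[0,0,0],[0,0,1],0]
    - [[0,0,0],[0,0,0],0]

```text
clock: 9.35
tool_pos: [0.5372, -0.0064, 0.0531]
ee_rot: [0.621, 0.784, 0.0, -0.0]
wrist_force: [-0.5, 0.0, 4.0]
gripper_width: 0.0004
```

Emit:
send_rows:
  motion:
    - [[0,0,0],[0,0,1],0]
    - [[0,0,0],[0,0,1],0]
    - [[0,0,0],[0,0,0.6],0]
    - [[0,0,0],[0,0,0.6],0]
    - [[0,0,0],[0,0,0],0]

```text
clock: 9.98
tool_pos: [0.5372, -0.0065, 0.0498]
ee_rot: [0.621, 0.784, 0.0, -0.0]
wrist_force: [-1.7, 0.6, 4.5]
gripper_width: 0.0006
```

Emit:
send_rows:
  motion:
    - [[0,0,0],[0,0,0.5],0]
    - [[0,0,0],[0,0,0.4],0]
    - [[0,0,0],[0,0,0.3],0]
    - [[0,0,0],[0,0,0],0]

```text
clock: 10.48
tool_pos: [0.5372, -0.0065, 0.0493]
ee_rot: [0.621, 0.784, 0.0, 0.0]
wrist_force: [-3.1, 0.5, 15.0]
gripper_width: 0.0004
```

The tip stopped solidly at 49.3 mm, which is 11.0 mm below the edge reading of 60.3 mm. I'll press a little harder to confirm, then move clear.

Emit:
send_rows:
  motion:
    - [[0,0,0],[0,0,0.5],0]
    - [[0,0,0],[0,0,0],0]
    - [[0,0,0],[0,0,0],0]

```text
clock: 10.85
tool_pos: [0.5372, -0.0065, 0.0493]
ee_rot: [0.621, 0.784, 0.0, 0.0]
wrist_force: [-4.3, 0.3, 21.7]
gripper_width: 0.0004
```

Emit:
send_rows:
  motion:
    - [[0,0,0],[0,0,-2],0]
    - [[0,0,0],[0,0,-10],0]
    - [[0,0,0],[0,0,-20],0]
    - [[0,0,0],[0,0,-40],0]
    - [[0,0,0],[0,0,-40],0]
    - [[0,0,0],[50,0,-20],0]
    - [[0,0,0],[60,0,0],0]
    - [[0,0,0],[60,0,0],0]
    - [[0,0,0],[60,0,0],0]
    - [[0,0,0],[60,0,0],0]
    - [[0,0,0],[0,0,0],0]
    - [[0,0,0],[0,0,0],0]

```text
clock: 12.35
tool_pos: [0.4705, 0.2752, 0.1801]
ee_rot: [0.62, 0.784, -0.0, 0.0]
wrist_force: [1.1, -0.7, -0.7]
gripper_width: 0.0004
```

```bash
python3 - <<'E'
from h import *
import cv2,pickle
from station import env
state();p=env.capture("top");cv2.imwrite("pics/top2.png",cv2.resize(p["image"][80:330,150:480,::-1],(790,598)))
K=p["camera_matrix"];T=p["T"];d=p["depth"]
v,u=np.mgrid[:400,:640]
P=(np.stack([(u-K[0,2])/K[0,0]*d,(v-K[1,2])/K[1,1]*d,d],-1)@T[:3,:3].T+T[:3,3]).reshape(-1,3)*1000
q=P[:,:2]-c;bx=q@ex;by=q@ey
for y in range(-30,40,5):
    s=(abs(by-y)<2.5)&(P[:,2]>40)&(P[:,2]<70)&(abs(bx)<6);print(y,s.sum(),P[s,2].mean().round(1))
E
```

```text
t 12.35 bar x -1.3 y 293.7 z 180.1 F [ 1.07 -0.69 -0.69] rot err(tool,deg) [-0.01  0.04  0.13] w 0.0004
-30 17 59.7
-25 17 59.9
-20 18 60.2
-15 21 56.8
-10 20 48.7
-5 16 48.7
0 18 48.6
5 17 48.8
10 16 49.2
15 18 48.6
20 10 51.7
25 20 59.6
30 16 59.9
35 19 60.1
```

View pics/top2.png

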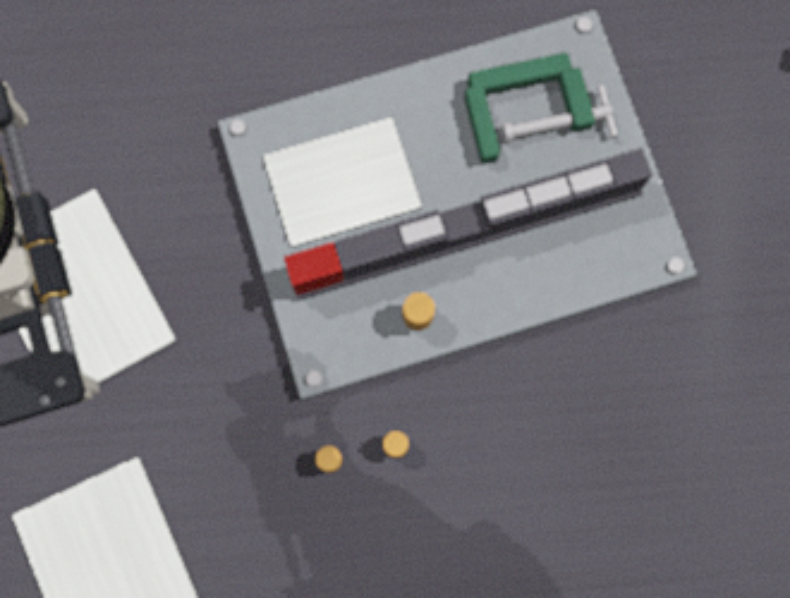

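The key is flush at about 48.7 mm, 11 mm below the edge. The notch block at (463,218) no longer shows a bright inlay. The blank, clamp and brass piece sit at the same pixels as before, and the arm is clear.

```bash
python3 -c "
from station import env
print(env.close_job())"
```

```text
the job is handed in; nothing more can be done
None
```

The key is pressed home and the job is handed in. It reports no verdict, so this rests on my own checks.

- **Slide:** I rested the shut fingertips on the red block and slid them over the long block at about 7–8 N. At y ≈ 4 mm, the second of the five dark blocks, the force fell to zero.
- **Press:** The key stopped solidly 11.0 mm below the edge, with up to about 22 N at the wrist. I then raised the arm and moved it clear, finishing at about 12.4 s on the robot's clock.
- **Last checks:** Depth put the key at about 48.7 mm, against 53.9 mm before and about 60 mm for the edge. In the last top picture the blank, clamp and brass piece had not visibly moved, and the robot touched nothing. None of my checks failed or disagreed.

The depth picture had already shown the notch before I touched the bar, and the slide confirmed it.

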